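# Drive the seized hinge pin out of the board holder

### The arm

A 7-joint arm with a two-finger parallel gripper is mounted at the origin on the work surface. World frame = base frame: x ahead of the robot, y to its left, z up, the work surface at z = 0. Lengths are in m, angles in rad, forces in N, time in s.
With the tool pointing down it reaches from about 0.4 to 0.85 m from the base axis. Payload 4.5 kg.
Tool frame: the origin (TCP) lies midway between the tips of the shut fingers; the grasp point (between the pads) lies 19 mm behind it; x points along the fingers, y is the direction in which the jaws open and shut, and the axes are right-handed (so a half turn about x gives the same grasp; the last joint's range is limited). The gripper opens to 85 mm and grips with 20 to 120 N. Pads are 22 mm wide; open, the fingers measure 114 mm over their backs; the gripper's body (76 mm by 85 mm) begins 54 mm behind the grasp point. The pads swing forward as they close: fully open they stand 13 mm farther back than shut.
Start: joints at [1.215, 0.689, -0.195, 1.565, 0.157, 0.902, -0.215], TCP at [0.238, -0.578, 0.231] pointing down, gripper open.
Joint ranges: [-3.01, 3.01], [-0.46, 2.08], [-1.47, 1.51], [0.13, 2.56], [-1, 4.14], [0.04, 2.09], [-2.66, 2.66]. Speed limits (rad/s): [2.57, 2.57, 3.14, 3.14, 3.14, 3.14, 3.14].

### API

Orientations are given as a unit quaternion [x, y, z, w].
In Python, from rig import arm, optics, job_done, models gives the robot as it stands. The module is installed in compiled form; this text tells all that it offers.
- The arm moves only by the shell command python3 -m pendant 'ROWS' [FORCE]. ROWS is JSON, a list of rows, each an object of numbers: "gripper": the closure, from 0 (fully open) to 1 (shut); "tx", "ty", "tz": the shift along the tool's x, y, z in mm; "rx", "ry", "rz": the turn, a rotation vector about the tool's x, y, z in rad. In form: [{"gripper": .., "tx": .., "ty": .., "tz": .., "rx": .., "ry": .., "rz": ..}, ...]. A call has 1 to 20 rows; each row shifts and turns the commanded pose from where the row before left it, along the tool's axes as they then stand; what a row does not reach is not made up. A row lasts 1/10 s, in which the tool goes at most 50 mm and 8.59 degrees, less where a joint would pass 70% of its speed; a pose out of reach is approached as far as the arm can. A call is refused whole if a number of a shift passes 50 or a number of a turn 0.15, either way. A call with a gripper value outside its range is refused whole. The fingers move at their own pace and stop on an object; FORCE is the grip in N (left out, the last holds). Time passes only in rows, so rows that do not move let the fingers close. It gives the time, the measured TCP pose, the force and the opening at its end, in the units of the state.
- arm.get_state(): the state, without advancing time (a new reading comes with each control period).
- optics.capture(name): name is "side" or "top"; returns the picture (384x512x3 uint8, red, green, blue); there is no depth.
- optics.camera_params(name): a dict with "mtx" (3x3 intrinsics, pixels), "D" ([k1, k2, p1, p2, k3] as OpenCV has them; the pictures are not rectified), "rvec" (rotation vector, rad) and "tvec" (3), from world to camera coordinates, as OpenCV has them. Camera axes: x right, y down, z forward; pixel columns grow to the right and rows downward; lengths in m; the calibration is good to about 2 mm. A picture is of the moment at which its call begins. camera_params takes no time and is no camera call.
- job_done(): hands the job in, once; it reports no verdict.
Trained networks look in the newest picture that a camera, given by its name, has taken for a name from the list of things; names that differ only in an ending like _2 or _b are one class to them, and where a whole thing is asked for, a point or a joint stands for the part that bears it (a point fixed in the world has none). Each returns a list of dicts, best first, with "conf" (0 to 1); they miss things now and then, are a little off and sometimes report something else, mostly with a low value. They report only what shows in the picture. A call takes as long as a camera call. They do not tell look-alikes from the thing itself.
- models.look_for(camera, query): "pixel" ([column, row] in pixels, amid what is visible of it).
- models.trace(camera, query): "pixels" (384x512 bool, what is visible of it) and "pixel" ([column, row] in pixels, amid what is visible of it).
The state is a dict: "time": time; "joint_positions": joint angles; "qvel": joint speeds; "joint_efforts": joint torques, N m; "eef_pos": TCP position; "ee_rot": TCP orientation; "ft_force": force on the tool from outside, world axes, zero at the start; "moment": the same for the moment, N m; "width": finger opening in m.
Only numpy, scipy, OpenCV 4.12 (cv2) and the standard library are available. Lean on these libraries where they do the work, as an engineer would, in place of code of your own. Each camera call takes 0.05 s, during which the arm holds its last target. There are 200 camera calls.

### The job

The hinge pin of the circuit-board holder is stuck. Take the drift punch (the tool with the slim square handle) from the wooden tool stand, set its tip on the pin's end through the hole on top of the holder, and push slowly and steadily, without hammering or forcing the tool against the holder, until the pin drops out below into the holder's catch tray. Then stand the punch fully home in its own hole of the tool stand and let go, leaving the pin in the tray and everything else on the bench undisturbed.

Things in the scene. Friction and masses are not known exactly. Their poses are not given: they have to be found in the camera images.
- bore_mouth (a point): Centre of the top mouth of the vertical bore in the holder's aluminium head, 100 mm above the bench; z up. The bore is 11 mm wide, has a 1 mm chamfer at its mouth, is 40 mm deep and goes straight through; the head's underside is 60 mm above the bench. Pressing on the aluminium with more than 30 N marks it.
- tray_floor (a point): Centre of the inner floor of the aluminium catch tray that is part of the holder, below the head, 14 mm above the bench; z up. The inside is 68 by 68 mm with walls 18 mm high.
- pin_center (a point): Half-way along the stuck brass pin, 38 mm long; z along it, away from its head. Shank 10 mm wide; head 18 mm wide, 4 mm thick, at the lower end, under the holder's head, so the pin only leaves downward. Its upper end starts about 6 mm below the bore mouth. It resists a push with about 9 N plus 1 N per mm/s of speed and drops free after about 20 mm. More than 35 N damages it.
- punch_handle (a point): Centre of the drift punch's handle; z up along the punch, which stands tip down in a stand hole. Steel, 140 g. Handle square, 14 mm, 30 mm up and down from here, its flats facing the stand's x and y. Below it a guard disc 26 mm wide (30 to 35 mm below this point), a 14 mm round body to 47 mm below, a taper, and a straight tip 9 mm wide from 55 mm to its flat end 105 mm below.
- setter_handle (a point): Centre of the handle of the other tool in the stand: a stubby round black handle, 28 mm wide, from 18 mm below to 18 mm above this point, on a like guard; its 14 mm shank does not enter the bore. Leave it.
- stand_hole_a (a point): Centre of the top mouth of one hole of the wooden tool stand, 80 mm above the bench; z up; y along the row, to the other hole 64 mm away. Stand 56 mm (x) by 124 mm (y), 80 mm high, fixed. Holes 16.5 mm wide, 1.5 mm chamfer, straight through. A tool is fully home when its guard rests on the stand's top (handle centre 35 mm above the mouth).
- stand_hole_b (a point): The same for the other hole; it lies 64 mm along +y from the first, with the same axes.
- meter: Bystander: grey hand multimeter lying flat, 75 x 145 x 32 mm; origin at the centre of its underside.
- reel: Bystander: black solder reel standing on its flat face, 56 mm wide, 30 mm high; origin at the centre of its underside.
- terminal_a: Bystander: green terminal block, 48 x 15 x 17 mm; origin at the centre of its underside.
- terminal_b: Bystander: green terminal block, 37 x 15 x 17 mm; origin at the centre of its underside.
- capacitor: Bystander: upright aluminium can capacitor, 32 mm wide, 45 mm high; origin at the centre of its underside.
- heatsink: Bystander: finned aluminium heat sink, 50 x 40 x 27 mm; origin at the centre of its underside.
- holder: The board holder, fixed: base plate 100 x 190 mm, column, head, swing arm with circuit board. Origin at bench level straight below the bore; z up. The head is 36 mm wide (x). The column (level with the bore mouth) stands to the -y side, 43 to 73 mm from the bore axis; the arm and board run to the +y side as far as 172 mm, at most 5 mm higher than the bore mouth.
There are look-alikes about, which are no part of the job. There is more than one size of the part that bears stand_hole_a; the job needs the smallest.

How it is judged:
On the way, in this order (a step that is already met when the one before it is completed fails the run):
1. the punch, upright, bears on the pin's end inside the bore (horizontal distance between punch_handle and bore_mouth below 0.012 m and z of punch_handle in the frame of bore_mouth below 0.1035 m and contact force between punch and pin above 2 N), for 0.05 s.
2. the pin has dropped into the catch tray while the punch still reaches down through the bore (horizontal distance between pin_center and tray_floor below 0.036 m and z of pin_center in the frame of tray_floor below 0.028 m and horizontal distance between punch_handle and bore_mouth below 0.012 m and z of punch_handle in the frame of bore_mouth below 0.086 m), for 0.04 s.
At the end, for the whole second after the job is handed in: The pin is at rest in the catch tray (middle within 36 mm of the tray centre, under 28 mm above its floor); the punch, released, at rest, upright within 0.1 rad, is in a stand hole: handle centre within 5 mm of its axis and under 39 mm above its mouth (horizontal distance between pin_center and tray_floor below 0.036 m and z of pin_center in the frame of tray_floor below 0.028 m and ((horizontal distance between punch_handle and stand_hole_a below 0.005 m and z of punch_handle in the frame of stand_hole_a below 0.039 m and angle between punch_handle's own z axis and vertical below 0.1 rad) or (horizontal distance between punch_handle and stand_hole_b below 0.005 m and z of punch_handle in the frame of stand_hole_b below 0.039 m and angle between punch_handle's own z axis and vertical below 0.1 rad)) and linear speed of each of pin, punch below 0.02 m/s); the robot touches nothing.
It fails at once if the punch is pressed on the board holder with more than 30 N (contact force between punch and holder above 30 N).
It fails at once if the robot itself presses on the board holder with more than 20 N (contact force between any of the fingers, the arm and holder above 20 N).
It fails at once if the pin is pushed with more than 35 N (contact force between punch and pin above 35 N).
It fails at once if the other tool is taken out of the stand or pushed about (distance of setter_handle from where it was at the start of the episode above 0.02 m).
It fails at once if a bystander on the bench is pushed more than 30 mm (distance of any of meter, reel, terminal_a, terminal_b, capacitor, heatsink from where it was at the start of the episode above 0.03 m).
It also fails if it takes over 64 s, if anything falls off the work surface, if the arm or the gripper's body presses on something with over 40 N, if the wrist force passes 120 N, or if a joint passes its speed limit or range.

## Working session

There is one attempt and no reset: what is moved stays moved. The work goes in short steps, Python scripts to look and compute and a shell command to move; the robot and the scene stay as the last step left them, time stands still between calls to the robot, and variables do not carry over. Pictures are saved under pics/ and viewed, about 8 in all and at most 12, crops included, and the job is handed in when it is done.

```bash
mkdir -p pics
cat > h.py <<'E'
import numpy as np, cv2
from rig import arm, optics, job_done, models
from scipy.spatial.transform import Rotation as R
def cam(n):
    p=optics.camera_params(n); return [np.array(p[k],float) for k in("mtx","D","rvec","tvec")]
def ray(n,px):
    K,D,r,t=cam(n); u=cv2.undistortPoints(np.array([[px]],float),K,D)[0,0]
    M=cv2.Rodrigues(r)[0]; return (-M.T@t.ravel()), M.T@np.array([u[0],u[1],1])
def atz(n,px,z):
    o,d=ray(n,px); return o+d*(z-o[2])/d[2]
def proj(n,P):
    K,D,r,t=cam(n); return cv2.projectPoints(np.array(P,float).reshape(-1,1,3),r,t,K,D)[0].reshape(-1,2)
def tri(pa,pb):
    A=[];b=[]
    for n,p in(("side",pa),("top",pb)):
        o,d=ray(n,p); d/=np.linalg.norm(d); M=np.eye(3)-np.outer(d,d); A.append(M); b.append(M@o)
    return np.linalg.lstsq(np.vstack(A),np.hstack(b),rcond=None)[0]
def snap(n,f,box=None,s=1):
    im=optics.capture(n)[:,:,::-1]
    if box: im=im[box[1]:box[3],box[0]:box[2]]
    cv2.imwrite("pics/"+f,cv2.resize(im,None,fx=s,fy=s,interpolation=cv2.INTER_CUBIC))
E
python3 - <<'E'
from h import *
np.set_printoptions(precision=3,suppress=True)
a=optics.capture("side");b=optics.capture("top")
cv2.imwrite("pics/0.png",cv2.resize(a[:,:,::-1],(800,600)));cv2.imwrite("pics/1.png",cv2.resize(b[:,:,::-1],(800,600)))
for n in("side","top"):
    K,D,r,t=cam(n);M=cv2.Rodrigues(r)[0];print(n,-M.T@t.ravel(),M[2],K[0,0])
    for q in("bore_mouth","punch_handle","setter_handle","stand_hole_a","holder","tray_floor","pin_center"):
        try: print(n,q,[(np.round(x["pixel"]),round(x["conf"],2)) for x in models.look_for(n,q)][:5])
        except Exception as e: print(q,e)
s=arm.get_state();print(s["time"],s["eef_pos"],s["ee_rot"],s["ft_force"],s["width"])
E
```

```text
side [ 0.557 -0.853  0.538] [-0.006  0.871 -0.492] 394.089883283289
side bore_mouth []
side punch_handle [(array([236., 212.]), 0.49)]
side setter_handle [(array([235., 236.]), 0.86)]
side stand_hole_a [(array([154., 240.]), 0.82), (array([184., 167.]), 0.79), (array([237., 259.]), 0.71)]
side holder [(array([255., 179.]), 0.69)]
side tray_floor [(array([258., 181.]), 0.89)]
side pin_center []
top [ 0.363 -0.097  1.159] [ 0.194  0.013 -0.981] 425.1300943005637
top bore_mouth [(array([185., 189.]), 0.88), (array([257., 133.]), 0.16)]
top punch_handle [(array([303., 206.]), 0.48)]
top setter_handle [(array([303., 206.]), 0.21)]
top stand_hole_a [(array([297., 277.]), 0.78), (array([310., 210.]), 0.77), (array([160., 268.]), 0.76)]
top holder [(array([185., 192.]), 0.8), (array([309., 210.]), 0.72)]
top tray_floor [(array([182., 192.]), 0.94)]
top pin_center []
0.8 [ 0.238 -0.578  0.231] [ 0.694  0.137 -0.694  0.137] [-0.606  0.555 -0.118] 0.0857716127694266
```

View pics/0.png

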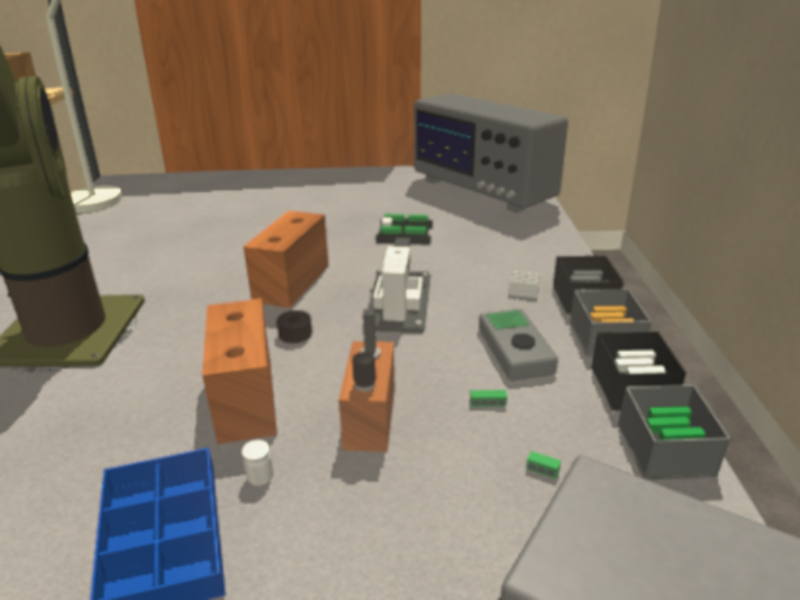

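View pics/1.png

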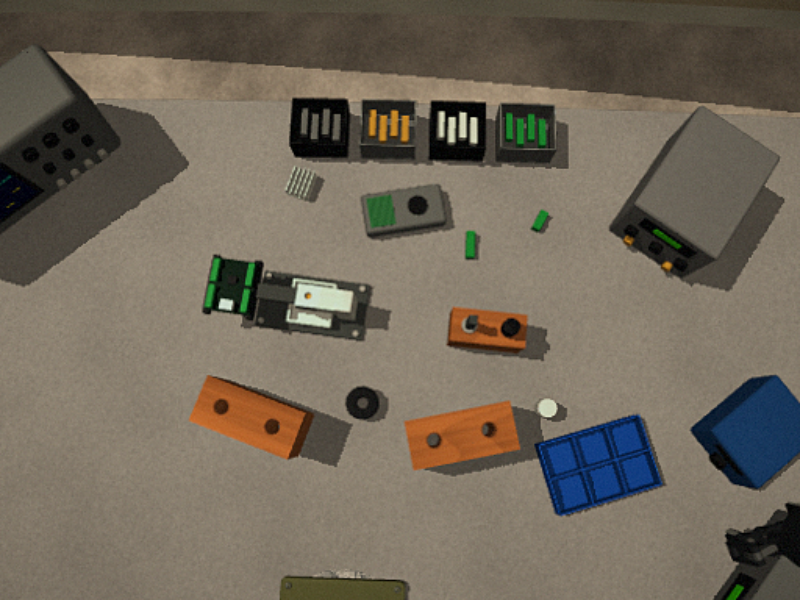

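The small stand (top view 487,328) holds the punch (about 471,323) and the black setter (511,327). The holder's bore shows as an orange dot at about (308,296). All of these are in the 800-px view. I'll crop closer.

Run:
```python
from h import *
np.set_printoptions(precision=4,suppress=True)
b=optics.capture("top")[:,:,::-1];a=optics.capture("side")[:,:,::-1]
c=np.hstack([cv2.resize(b[165:225,125:245],(800,400),interpolation=cv2.INTER_CUBIC)])
d=np.hstack([cv2.resize(b[190:230,280:340],(420,280),interpolation=cv2.INTER_CUBIC)[:200],cv2.resize(a[190:260,205:265],(380,200*1),interpolation=cv2.INTER_CUBIC)])
d1=cv2.resize(b[192:228,280:340],(330,198),interpolation=cv2.INTER_CUBIC);d2=cv2.resize(a[150:230,210:400],(470,198),interpolation=cv2.INTER_CUBIC)
cv2.imwrite("pics/2.png",np.vstack([c,np.hstack([d1,d2])]))
# segment wood stand and orange pin
t=models.trace("top","stand_hole_a")
for x in t:
    m=x["pixels"].astype(np.uint8);cs=max(cv2.findContours(m,0,2)[0],key=cv2.contourArea);r=cv2.minAreaRect(cs)
    print(x["conf"],x["pixel"],r, cv2.boxPoints(r).tolist())
for px in([197,189.5],):print("bore",atz("top",px,0.098))
for n in("side","top"):
  for q in ("punch_handle","setter_handle"):
    for x in models.trace(n,q)[:2]:
      m=x["pixels"];ys,xs=np.nonzero(m);print(n,q,x["conf"],xs.min(),xs.max(),ys.min(),ys.max(),len(xs))
```

```text
0.89 [295.4, 278.4] ((295.3643798828125, 278.5491027832031), (33.040592193603516, 69.18128967285156), 78.2317123413086) [[258.1314392089844, 269.43096923828125], [325.8585510253906, 255.32115173339844], [332.5973205566406, 287.667236328125], [264.8702087402344, 301.77703857421875]]
0.64 [160.4, 268.5] ((160.98390197753906, 266.92205810546875), (73.53778076171875, 35.00327682495117), 22.03622817993164) [[120.33460998535156, 269.3497314453125], [133.4675750732422, 236.90354919433594], [201.63319396972656, 264.494384765625], [188.50022888183594, 296.9405517578125]]
0.61 [313.8, 209.9] ((312.0, 210.5), (48.258583068847656, 25.509687423706055), 6.340191841125488) [[286.6097412109375, 220.51220703125], [289.42681884765625, 195.15853881835938], [337.3902587890625, 200.48779296875], [334.57318115234375, 225.84146118164062]]
0.49 [256.6, 134.4] ((258.4256896972656, 134.69595336914062), (28.021276473999023, 52.09149932861328), 81.02737426757812) [[230.51353454589844, 124.91893005371094], [281.96759033203125, 116.79460144042969], [286.33782958984375, 144.4729766845703], [234.8837890625, 152.59730529785156]]
bore [0.5562 0.0691 0.098 ]
side setter_handle 0.69 225 239 225 249 318
top punch_handle 0.41 295 304 202 212 88
```

View pics/2.png

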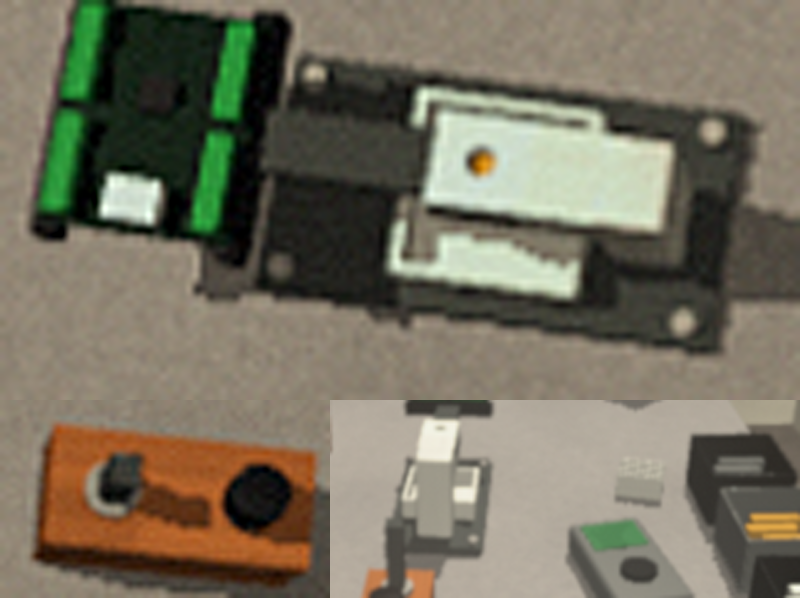

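Run:
```python
from h import *
np.set_printoptions(precision=4,suppress=True)
f=lambda x,y:((x+.5)/5.5-.5+280,(y-400+.5)/5.5-.5+192)
g=lambda x,y:((x+.5)/6.667-.5+125,(y+.5)/6.667-.5+165)
ga=atz("top",f(113,490),.085);ha=atz("top",f(125,465),.145);se=atz("top",f(258,495),.121)
print("guard",ga,"handletop",ha,"setter",se,np.linalg.norm((ga-se)[:2]))
d=(ga-se)[:2];print("row yaw (y axis dir)",np.degrees(np.arctan2(d[1],d[0])))
c=[atz("top",f(*p),.08) for p in((53,427),(315,453),(308,570),(40,552))]
for i in range(4):
    e=(c[i]-c[i-1])[:2];print(np.linalg.norm(e),np.degrees(np.arctan2(e[1],e[0])))
print("centre",np.mean(c,0))
b=atz("top",g(481,161),.1);print("bore",b)
h=[atz("top",g(*p),.1) for p in((437,106),(674,140),(662,233),(425,203))]
for i in range(4):
    e=(h[i]-h[i-1])[:2];print(h[i],np.linalg.norm(e),np.degrees(np.arctan2(e[1],e[0])))
print("side handle top guess",proj("side",[ha,b]), "look: 237,199.7 ")
s=arm.get_state();print(R.from_quat(s["ee_rot"]).as_matrix())
```

```text
guard [ 0.5181 -0.1947  0.085 ] handletop [ 0.5207 -0.1944  0.145 ] setter [ 0.5124 -0.2565  0.121 ] 0.062034320676713064
row yaw (y axis dir) 84.71749974221562
0.05911624851906742 -4.986798186966225
0.12306553138912635 -94.17679519662433
0.05507737311628018 176.29098246324187
0.12441634517797165 87.6816242575717
centre [ 0.5149 -0.226   0.08  ]
bore [0.5579 0.0696 0.1   ]
[0.5788 0.0877 0.1   ] 0.03783713453560179 -3.5395930044906563
[ 0.5681 -0.0037  0.1   ] 0.09206920709235646 -96.69307519518242
[ 0.5321 -0.0007  0.1   ] 0.036123408844287094 175.24393361199364
[0.541  0.0901 0.1   ] 0.09122416867587098 84.36031423945934
side handle top guess [[234.9654 197.8543]
 [253.1902 160.101 ]] look: 237,199.7 
[[ 0.0001  0.3801 -0.925 ]
 [-0.0001 -0.925  -0.3801]
 [-1.      0.0001 -0.    ]]
```

```bash
python3 -m pendant '[{"tx":-40},{"ty":-24.8,"tz":-40.6},{"ty":-24.8,"tz":-40.6},{"ty":-24.8,"tz":-40.6},{"ty":-24.8,"tz":-40.6},{"ty":-24.8,"tz":-40.6},{"ty":-24.8,"tz":-40.6},{"ty":-24.8,"tz":-40.6},{"ty":-24.8,"tz":-40.6},{"ty":-24.8,"tz":-40.6},{"ty":-24.8,"tz":-40.6},{"rx":-0.138},{"rx":-0.138},{"rx":-0.138},{"rx":-0.138},{"rx":-0.138},{"rx":-0.138},{"rx":-0.138},{"rx":-0.138}]' 60
python3 - <<'E'
from h import *
np.set_printoptions(precision=4,suppress=True)
s=arm.get_state();print(s["time"],s["eef_pos"],s["ft_force"],s["joint_positions"],"\n",R.from_quat(s["ee_rot"]).as_matrix())
E
```

```text
1.15 [ 0.2376 -0.5781  0.2313] [-0.4956  0.0704 -0.4323] [ 1.2148  0.6891 -0.1946  1.5653  0.1573  0.9025 -0.2151] 
 [[ 0.0001  0.3801 -0.925 ]
 [-0.0001 -0.925  -0.3801]
 [-1.      0.0001 -0.    ]]invalid input
```

```bash
python3 -m pendant '[{"gripper":0,"tx":-40,"ty":0,"tz":0,"rx":0,"ry":0,"rz":0}]' 60; echo; python3 -m pendant '[{"gripper":0,"tx":0,"ty":-24.8,"tz":-40.6}]'
```

```text
time: 1.25
eef_pos: [0.2357, -0.5748, 0.2667]
ee_rot: [-0.693, -0.141, 0.695, -0.133]
ft_force: [0.1, -0.5, 0.2]
width: 0.0853
invalid input
```

```bash
python3 -m pendant '[{"gripper":0,"tx":0,"ty":-24.8,"tz":-40.6,"rx":0,"ry":0,"rz":0},{"gripper":0,"tx":0,"ty":-24.8,"tz":-40.6,"rx":0,"ry":0,"rz":0},{"gripper":0,"tx":0,"ty":-24.8,"tz":-40.6,"rx":0,"ry":0,"rz":0},{"gripper":0,"tx":0,"ty":-24.8,"tz":-40.6,"rx":0,"ry":0,"rz":0},{"gripper":0,"tx":0,"ty":-24.8,"tz":-40.6,"rx":0,"ry":0,"rz":0},{"gripper":0,"tx":0,"ty":-24.8,"tz":-40.6,"rx":0,"ry":0,"rz":0},{"gripper":0,"tx":0,"ty":-24.8,"tz":-40.6,"rx":0,"ry":0,"rz":0},{"gripper":0,"tx":0,"ty":-24.8,"tz":-40.6,"rx":0,"ry":0,"rz":0},{"gripper":0,"tx":0,"ty":-24.8,"tz":-40.6,"rx":0,"ry":0,"rz":0},{"gripper":0,"tx":0,"ty":-24.8,"tz":-40.6,"rx":0,"ry":0,"rz":0},{"gripper":0,"tx":0,"ty":0,"tz":0,"rx":-0.138,"ry":0,"rz":0},{"gripper":0,"tx":0,"ty":0,"tz":0,"rx":-0.138,"ry":0,"rz":0},{"gripper":0,"tx":0,"ty":0,"tz":0,"rx":-0.138,"ry":0,"rz":0},{"gripper":0,"tx":0,"ty":0,"tz":0,"rx":-0.138,"ry":0,"rz":0},{"gripper":0,"tx":0,"ty":0,"tz":0,"rx":-0.138,"ry":0,"rz":0},{"gripper":0,"tx":0,"ty":0,"tz":0,"rx":-0.138,"ry":0,"rz":0},{"gripper":0,"tx":0,"ty":0,"tz":0,"rx":-0.138,"ry":0,"rz":0},{"gripper":0,"tx":0,"ty":0,"tz":0,"rx":-0.138,"ry":0,"rz":0}]' 60
cat >> h.py <<'E'
np.set_printoptions(precision=4,suppress=True)
def to(x,y,z,yaw=None):
    """tool-axis mm shift to world point; rx to bring tool y to yaw deg; tilt fix"""
    s=arm.get_state();M=R.from_quat(s["ee_rot"]).as_matrix();d=M.T@(np.array([x,y,z])-s["eef_pos"])*1e3
    ya=np.degrees(np.arctan2(M[1,1],M[0,1]));yaw=ya if yaw is None else yaw;c,q=np.cos(np.radians(yaw)),np.sin(np.radians(yaw))
    T=np.array([[0,c,q],[0,q,-c],[-1,0,0]]);rv=R.from_matrix(M.T@T).as_rotvec()
    print("t",s["time"],"pos",s["eef_pos"],"F",s["ft_force"],"w",s["width"],"yaw",ya,"\n -> shift mm",d,"rotvec",rv)
E
python3 - <<'E'
from h import *
to(.519,-.1945,.20,-4.5)
print(arm.get_state()["joint_positions"])
snap("side","3.png",(180,120,308,216),6)
E
```

```text
time: 3.05
eef_pos: [0.5188, -0.1946, 0.2714]
ee_rot: [-0.518, -0.482, 0.518, -0.482]
ft_force: [-0.2, 0.6, -0.4]
width: 0.0852
t 3.05 pos [ 0.5188 -0.1946  0.2714] F [-0.2404  0.6394 -0.3511] w 0.08519735011741113 yaw -4.09612193655779 
 -> shift mm [71.3905  0.1712 -0.0901] rotvec [ 0.007   0.0003 -0.0002]
[ 0.5847  0.5793 -0.5111  1.7224  0.3411  0.9292 -0.1348]
```

View pics/3.png

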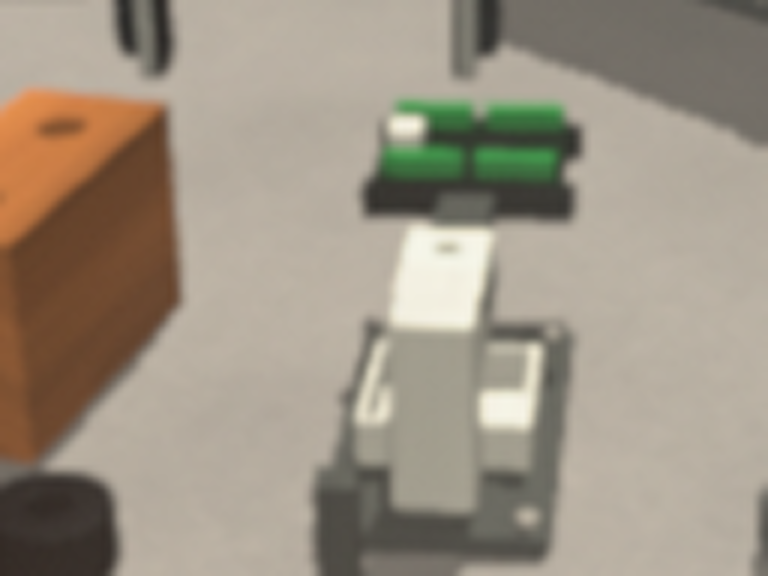

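Run:
```python
from h import *
s=arm.get_state();p=s["eef_pos"]
print(proj("side",[p,p+[0,0,.013],p+[.043,-.003,.013],p-[.043,-.003,-.013]]))
print("obs tips: L inner", (168+.5)/6-.5+180,"R inner",(455+.5)/6-.5+180)
print(proj("side",[[.519,-.1945,.145],[.521,-.1945,.145],[.519,-.1945,.087]]))
t=models.trace("side","punch_handle")
for x in t:
    ys,xs=np.nonzero(x["pixels"]);print(x["conf"],[(y,xs[ys==y].min(),xs[ys==y].max()) for y in range(ys.min(),ys.max(),3)])
```

```text
[[231.1671 137.4662]
 [230.8541 130.6551]
 [255.0798 130.7829]
 [206.8659 130.566 ]]
obs tips: L inner 207.58333333333334 R inner 255.41666666666669
[[234.1122 197.8894]
 [235.1385 197.8704]
 [235.2756 222.5116]]
0.78 [(197, np.int64(233), np.int64(238)), (200, np.int64(232), np.int64(239)), (203, np.int64(232), np.int64(239)), (206, np.int64(232), np.int64(239)), (209, np.int64(232), np.int64(239)), (212, np.int64(232), np.int64(239)), (215, np.int64(232), np.int64(239)), (218, np.int64(233), np.int64(239)), (221, np.int64(233), np.int64(241)), (224, np.int64(231), np.int64(242)), (227, np.int64(239), np.int64(242))]
```

```bash
python3 -m pendant '[{"gripper":0,"tx":42,"ty":1.7,"tz":0,"rx":0.007,"ry":0,"rz":0},{"gripper":0,"tx":42,"ty":0,"tz":0,"rx":0,"ry":0,"rz":0},{"gripper":0,"tx":42,"ty":0,"tz":0,"rx":0,"ry":0,"rz":0},{"gripper":0,"tx":30,"ty":0,"tz":0,"rx":0,"ry":0,"rz":0},{"gripper":0,"tx":14,"ty":0,"tz":0,"rx":0,"ry":0,"rz":0},{"gripper":0.5,"tx":0,"ty":0,"tz":0,"rx":0,"ry":0,"rz":0},{"gripper":0.7,"tx":0,"ty":0,"tz":0,"rx":0,"ry":0,"rz":0},{"gripper":0.75,"tx":0,"ty":0,"tz":0,"rx":0,"ry":0,"rz":0},{"gripper":0.8,"tx":0,"ty":0,"tz":0,"rx":0,"ry":0,"rz":0},{"gripper":0.8,"tx":0,"ty":0,"tz":0,"rx":0,"ry":0,"rz":0}]' 60;  python3 -m pendant '[{"gripper":1,"tx":0,"ty":0,"tz":0,"rx":0,"ry":0,"rz":0},{"gripper":1,"tx":0,"ty":0,"tz":0,"rx":0,"ry":0,"rz":0},{"gripper":1,"tx":0,"ty":0,"tz":0,"rx":0,"ry":0,"rz":0},{"gripper":1,"tx":0,"ty":0,"tz":0,"rx":0,"ry":0,"rz":0}]'
```

```text
time: 4.15
eef_pos: [0.521, -0.1948, 0.1022]
ee_rot: [0.521, 0.478, -0.52, 0.479]
ft_force: [-0.2, 0.1, -0.0]
width: 0.0171
time: 4.55
eef_pos: [0.5209, -0.1948, 0.1022]
ee_rot: [0.521, 0.478, -0.52, 0.479]
ft_force: [-0.8, 0.0, 6.4]
width: 0.0131
```

```bash
python3 -m pendant '[{"gripper":1,"tx":0,"ty":0,"tz":0,"rx":0,"ry":0,"rz":0},{"gripper":1,"tx":-10,"ty":0,"tz":0,"rx":0,"ry":0,"rz":0},{"gripper":1,"tx":-30,"ty":0,"tz":0,"rx":0,"ry":0,"rz":0},{"gripper":1,"tx":-40,"ty":0,"tz":0,"rx":0,"ry":0,"rz":0},{"gripper":1,"tx":-40,"ty":0,"tz":0,"rx":0,"ry":0,"rz":0},{"gripper":1,"tx":-30,"ty":0,"tz":0,"rx":0,"ry":0,"rz":0},{"gripper":1,"tx":0,"ty":2.7,"tz":-44.4,"rx":0,"ry":0,"rz":0},{"gripper":1,"tx":0,"ty":2.7,"tz":-44.4,"rx":0,"ry":0,"rz":0},{"gripper":1,"tx":0,"ty":2.7,"tz":-44.4,"rx":0,"ry":0,"rz":0},{"gripper":1,"tx":0,"ty":2.7,"tz":-44.4,"rx":0,"ry":0,"rz":0},{"gripper":1,"tx":0,"ty":2.7,"tz":-44.4,"rx":0,"ry":0,"rz":0},{"gripper":1,"tx":0,"ty":2.7,"tz":-44.4,"rx":0,"ry":0,"rz":0},{"gripper":1,"tx":0,"ty":0,"tz":0,"rx":0,"ry":0,"rz":0},{"gripper":1,"tx":0,"ty":0,"tz":0,"rx":0,"ry":0,"rz":0}]' 100
python3 - <<'E'
from h import *
to(.5588,.0696,.210,-4.5)
a=optics.capture("side")[:,:,::-1];b=optics.capture("top")[:,:,::-1]
cv2.imwrite("pics/4.png",np.hstack([cv2.resize(a[105:185,225:275],(375,600),interpolation=cv2.INTER_CUBIC),cv2.resize(b[160:220,165:207],(420,600),interpolation=cv2.INTER_CUBIC)]))
E
```

```text
time: 5.95
eef_pos: [0.5585, 0.071, 0.2515]
ee_rot: [-0.52, -0.48, 0.52, -0.479]
ft_force: [0.7, -1.0, -1.4]
width: 0.0125
t 5.95 pos [0.5585 0.071  0.2515] F [ 0.6519 -1.029  -1.4491] w 0.012495942263187065 yaw -4.617831261511129 
 -> shift mm [41.4674  0.3952  1.3862] rotvec [-0.0021 -0.0001  0.0005]
```

View pics/4.png

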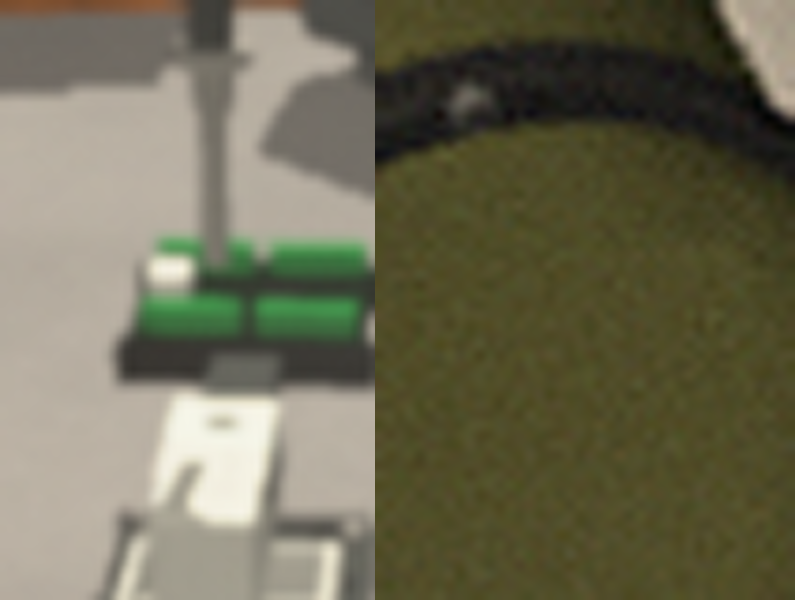

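Run:
```python
from h import *
from scipy.optimize import least_squares
f=lambda x,y:np.array([(x+.5)/7.5-.5+225,(y+.5)/7.5-.5+105])
tip=f(217,268);bore=f(222,423)
# lowest visible tip pixel = front edge of the tip's end; use row offset: front edge is 4.5mm toward camera
P=np.array([.5585,.071,.1593])
print(tip,proj("side",[P,P-[0,.0045,0],P+[.001,0,0],P+[0,.001,0],P+[0,0,.001]]))
print(bore,proj("side",[[.5588,.0696,.1],[.5598,.0696,.1],[.5588,.0706,.1]]))
print("bore via side at z=.1",atz("side",bore,.1),"tip via side",atz("side",tip,.1593))
```

```text
[253.5 140.3] [[253.051  138.5685]
 [253.0671 139.2526]
 [253.448  138.5608]
 [253.0475 138.4172]
 [253.0444 138.1992]]
[254.1667 160.9667] [[253.5533 160.0947]
 [253.9398 160.0873]
 [253.5494 159.9287]]
bore via side at z=.1 [0.5603 0.0643 0.1   ] tip via side [0.5595 0.0596 0.1593]
```

```bash
python3 -m pendant '[{"gripper":1,"tx":30,"ty":0.8,"tz":0.3,"rx":-0.002,"ry":0,"rz":0},{"gripper":1,"tx":20,"ty":0,"tz":0,"rx":0,"ry":0,"rz":0},{"gripper":1,"tx":3,"ty":0,"tz":0,"rx":0,"ry":0,"rz":0},{"gripper":1,"tx":2,"ty":0,"tz":0,"rx":0,"ry":0,"rz":0},{"gripper":1,"tx":0,"ty":0,"tz":0,"rx":0,"ry":0,"rz":0},{"gripper":1,"tx":0,"ty":0,"tz":0,"rx":0,"ry":0,"rz":0}]'
python3 - <<'E'
from h import *
to(.5593,.0707,.186,-4.5)
snap("side","5.png",(235,130,275,170),15)
E
```

```text
time: 6.65
eef_pos: [0.5605, 0.0691, 0.1973]
ee_rot: [0.521, 0.479, -0.52, 0.479]
ft_force: [0.3, 0.5, -2.0]
width: 0.0128
t 6.65 pos [0.5605 0.0691 0.1973] F [ 0.2637  0.5205 -2.021 ] w 0.012815982709799422 yaw -4.73072952399126 
 -> shift mm [11.334  -1.3763 -1.507 ] rotvec [-0.004  -0.0005 -0.002 ]
```

View pics/5.png

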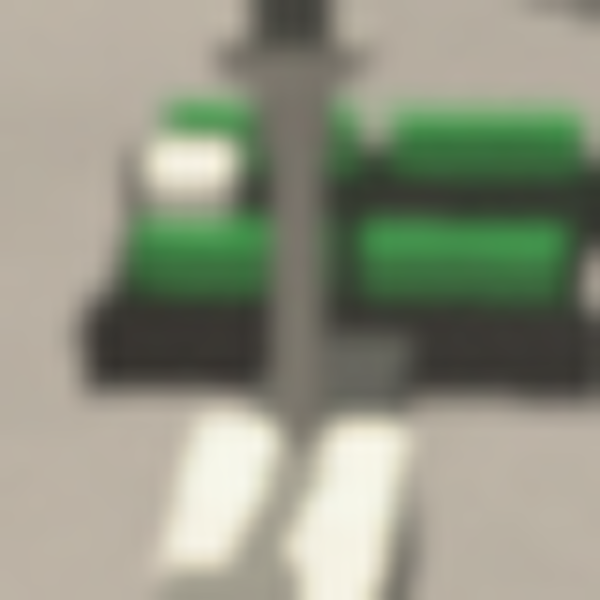

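```bash
python3 -m pendant '[{"gripper":1,"tx":1.5,"ty":-0.6,"tz":0,"rx":0,"ry":0,"rz":0},{"gripper":1,"tx":1.5,"ty":0,"tz":0,"rx":0,"ry":0,"rz":0},{"gripper":1,"tx":1,"ty":0,"tz":0,"rx":0,"ry":0,"rz":0},{"gripper":1,"tx":1,"ty":0,"tz":0,"rx":0,"ry":0,"rz":0},{"gripper":1,"tx":0,"ty":0,"tz":0,"rx":0,"ry":0,"rz":0},{"gripper":1,"tx":0,"ty":0,"tz":0,"rx":0,"ry":0,"rz":0}]';  python3 -m pendant '[{"gripper":1,"tx":0.5,"ty":0,"tz":0,"rx":0,"ry":0,"rz":0},{"gripper":1,"tx":0.5,"ty":0,"tz":0,"rx":0,"ry":0,"rz":0},{"gripper":1,"tx":0,"ty":0,"tz":0,"rx":0,"ry":0,"rz":0}]'
```

```text
time: 7.3
eef_pos: [0.5592, 0.0692, 0.1912]
ee_rot: [-0.52, -0.479, 0.52, -0.479]
ft_force: [0.4, -0.2, -2.9]
width: 0.0127
time: 7.6
eef_pos: [0.5592, 0.0692, 0.1902]
ee_rot: [-0.52, -0.479, 0.52, -0.479]
ft_force: [0.0, 0.3, -2.0]
width: 0.0125
```

```bash
for i in 1 2 3; do python3 -m pendant '[{"gripper":1,"tx":0.5,"ty":0,"tz":0,"rx":0,"ry":0,"rz":0},{"gripper":1,"tx":0.5,"ty":0,"tz":0,"rx":0,"ry":0,"rz":0},{"gripper":1,"tx":0,"ty":0,"tz":0,"rx":0,"ry":0,"rz":0}]' | grep -E "pos|force"; done
```

```text
eef_pos: [0.5591, 0.0692, 0.1892]
ft_force: [-0.3, -0.1, -3.1]
eef_pos: [0.5591, 0.0692, 0.1882]
ft_force: [-0.5, 0.7, -2.0]
eef_pos: [0.5591, 0.0692, 0.1872]
ft_force: [0.2, 0.1, -2.0]
```

```bash
for i in 1 2 3; do python3 -m pendant '[{"gripper":1,"tx":0.5,"ty":0,"tz":0,"rx":0,"ry":0,"rz":0},{"gripper":1,"tx":0.3,"ty":0,"tz":0,"rx":0,"ry":0,"rz":0},{"gripper":1,"tx":0,"ty":0,"tz":0,"rx":0,"ry":0,"rz":0}]' | grep -E "pos|force"; done
```

```text
eef_pos: [0.5592, 0.0692, 0.1865]
ft_force: [0.1, -0.4, -1.5]
eef_pos: [0.5591, 0.0692, 0.1856]
ft_force: [-0.6, -0.0, -0.6]
eef_pos: [0.5593, 0.0693, 0.1851]
ft_force: [-0.5, 0.3, 0.4]
```

```bash
for i in 1 2 3; do python3 -m pendant '[{"gripper":1,"tx":0.3,"ty":0,"tz":0,"rx":0,"ry":0,"rz":0},{"gripper":1,"tx":0.3,"ty":0,"tz":0,"rx":0,"ry":0,"rz":0},{"gripper":1,"tx":0.3,"ty":0,"tz":0,"rx":0,"ry":0,"rz":0},{"gripper":1,"tx":0.3,"ty":0,"tz":0,"rx":0,"ry":0,"rz":0}]' | grep -E "time|pos|force"; done
```

```text
time: 9.8
eef_pos: [0.5595, 0.0694, 0.1843]
ft_force: [-1.5, 1.1, 7.0]
time: 10.2
eef_pos: [0.5596, 0.0695, 0.1835]
ft_force: [-1.7, -0.7, 9.4]
time: 10.6
eef_pos: [0.5596, 0.0695, 0.1824]
ft_force: [-1.5, -0.2, 10.6]
```

```bash
for i in 1 2 3; do python3 -m pendant '[{"gripper":1,"tx":0.4,"ty":0,"tz":0,"rx":0,"ry":0,"rz":0},{"gripper":1,"tx":0.4,"ty":0,"tz":0,"rx":0,"ry":0,"rz":0},{"gripper":1,"tx":0.4,"ty":0,"tz":0,"rx":0,"ry":0,"rz":0},{"gripper":1,"tx":0.4,"ty":0,"tz":0,"rx":0,"ry":0,"rz":0},{"gripper":1,"tx":0.4,"ty":0,"tz":0,"rx":0,"ry":0,"rz":0},{"gripper":1,"tx":0.4,"ty":0,"tz":0,"rx":0,"ry":0,"rz":0},{"gripper":1,"tx":0.4,"ty":0,"tz":0,"rx":0,"ry":0,"rz":0},{"gripper":1,"tx":0.4,"ty":0,"tz":0,"rx":0,"ry":0,"rz":0},{"gripper":1,"tx":0.4,"ty":0,"tz":0,"rx":0,"ry":0,"rz":0},{"gripper":1,"tx":0.4,"ty":0,"tz":0,"rx":0,"ry":0,"rz":0}]' | grep -E "time|pos|force|width"; done
```

```text
time: 11.6
eef_pos: [0.5598, 0.0695, 0.1787]
ft_force: [-2.8, -1.8, 10.8]
width: 0.0126
time: 12.6
eef_pos: [0.5599, 0.0695, 0.175]
ft_force: [-2.3, 0.2, 14.2]
width: 0.0127
time: 13.6
eef_pos: [0.5599, 0.0695, 0.1712]
ft_force: [-3.6, -0.7, 15.2]
width: 0.0124
```

```bash
for i in 1 2; do python3 -m pendant '[{"gripper":1,"tx":0.4,"ty":-0.2,"tz":0,"rx":0,"ry":0,"rz":0},{"gripper":1,"tx":0.4,"ty":-0.2,"tz":0,"rx":0,"ry":0,"rz":0},{"gripper":1,"tx":0.4,"ty":0,"tz":0,"rx":0,"ry":0,"rz":0},{"gripper":1,"tx":0.4,"ty":0,"tz":0,"rx":0,"ry":0,"rz":0},{"gripper":1,"tx":0.4,"ty":0,"tz":0,"rx":0,"ry":0,"rz":0},{"gripper":1,"tx":0.4,"ty":0,"tz":0,"rx":0,"ry":0,"rz":0},{"gripper":1,"tx":0.4,"ty":0,"tz":0,"rx":0,"ry":0,"rz":0},{"gripper":1,"tx":0.4,"ty":0,"tz":0,"rx":0,"ry":0,"rz":0},{"gripper":1,"tx":0.4,"ty":0,"tz":0,"rx":0,"ry":0,"rz":0},{"gripper":1,"tx":0.4,"ty":0,"tz":0,"rx":0,"ry":0,"rz":0}]' | grep -E "time|pos|force|width"; done
```

```text
time: 14.6
eef_pos: [0.5597, 0.0696, 0.1673]
ft_force: [-2.6, -0.9, 15.0]
width: 0.0125
time: 15.6
eef_pos: [0.5585, 0.0694, 0.1613]
ft_force: [0.3, 0.3, -0.6]
width: 0.013
```

```bash
python3 -m pendant '[{"gripper":1,"tx":0.5,"ty":0,"tz":0,"rx":0,"ry":0,"rz":0},{"gripper":1,"tx":0.5,"ty":0,"tz":0,"rx":0,"ry":0,"rz":0},{"gripper":1,"tx":0,"ty":0,"tz":0,"rx":0,"ry":0,"rz":0},{"gripper":1,"tx":0,"ty":0,"tz":0,"rx":0,"ry":0,"rz":0}]'
python3 - <<'E'
from h import *
snap("side","6.png",(220,130,290,210),7)
for n in("side","top"): print([(x["pixel"],x["conf"]) for x in models.look_for(n,"pin_center")])
E
```

```text
time: 16.0
eef_pos: [0.5586, 0.0692, 0.1603]
ee_rot: [0.52, 0.479, -0.52, 0.479]
ft_force: [1.9, -0.9, -3.0]
width: 0.0124
[]
[]
```

View pics/6.png

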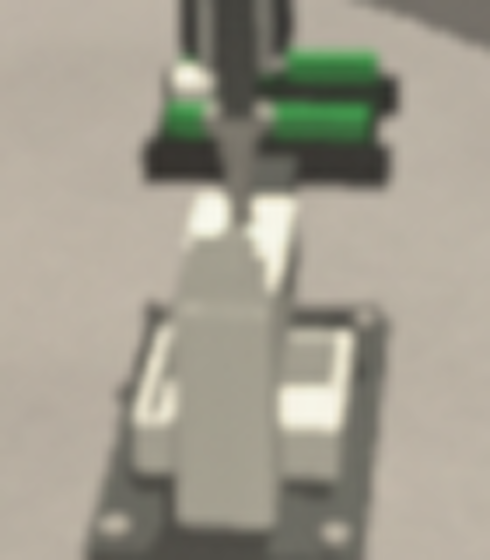

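```bash
python3 -m pendant '[{"gripper":1,"tx":0.7,"ty":0.3,"tz":0,"rx":0,"ry":0,"rz":0},{"gripper":1,"tx":0.7,"ty":0,"tz":0,"rx":0,"ry":0,"rz":0},{"gripper":1,"tx":0.7,"ty":0,"tz":0,"rx":0,"ry":0,"rz":0},{"gripper":1,"tx":0.7,"ty":0,"tz":0,"rx":0,"ry":0,"rz":0},{"gripper":1,"tx":0.7,"ty":0,"tz":0,"rx":0,"ry":0,"rz":0},{"gripper":1,"tx":0,"ty":0,"tz":0,"rx":0,"ry":0,"rz":0}]';  python3 -m pendant '[{"gripper":1,"tx":-5,"ty":0,"tz":0,"rx":0,"ry":0,"rz":0},{"gripper":1,"tx":-10,"ty":0,"tz":0,"rx":0,"ry":0,"rz":0},{"gripper":1,"tx":-20,"ty":0,"tz":0,"rx":0,"ry":0,"rz":0},{"gripper":1,"tx":-30,"ty":0,"tz":0,"rx":0,"ry":0,"rz":0},{"gripper":1,"tx":-30,"ty":0,"tz":0,"rx":0,"ry":0,"rz":0},{"gripper":1,"tx":0,"ty":0,"tz":0,"rx":0,"ry":0,"rz":0},{"gripper":1,"tx":0,"ty":0,"tz":0,"rx":0,"ry":0,"rz":0}]'
python3 - <<'E'
from h import *
to(.5209,-.1948,.252,-4.5)
E
```

```text
time: 16.75
eef_pos: [0.5587, 0.0692, 0.1567]
ee_rot: [-0.52, -0.479, 0.52, -0.479]
ft_force: [1.4, -1.1, -1.6]
width: 0.0126
time: 17.45
eef_pos: [0.558, 0.0691, 0.2524]
ee_rot: [-0.52, -0.479, 0.52, -0.479]
ft_force: [0.7, 0.3, -1.8]
width: 0.0125
t 17.45 pos [0.558  0.0691 0.2524] F [ 0.7287  0.3449 -1.8125] w 0.012531061293279647 yaw -4.692773252214518 
 -> shift mm [  0.5465 -15.3657 266.0544] rotvec [-0.0034  0.0005  0.0002]
```

```bash
python3 -m pendant '[{"gripper":1,"tx":0,"ty":-2.6,"tz":44.4,"rx":0,"ry":0,"rz":0},{"gripper":1,"tx":0,"ty":-2.6,"tz":44.4,"rx":0,"ry":0,"rz":0},{"gripper":1,"tx":0,"ty":-2.6,"tz":44.4,"rx":0,"ry":0,"rz":0},{"gripper":1,"tx":0,"ty":-2.6,"tz":44.4,"rx":0,"ry":0,"rz":0},{"gripper":1,"tx":0,"ty":-2.6,"tz":44.4,"rx":0,"ry":0,"rz":0},{"gripper":1,"tx":0,"ty":-2.4,"tz":44.1,"rx":-0.003,"ry":0,"rz":0},{"gripper":1,"tx":0,"ty":0,"tz":0,"rx":0,"ry":0,"rz":0},{"gripper":1,"tx":0,"ty":0,"tz":0,"rx":0,"ry":0,"rz":0},{"gripper":1,"tx":0,"ty":0,"tz":0,"rx":0,"ry":0,"rz":0}]'
python3 - <<'E'
from h import *
to(.5209,-.1948,.20,-4.5)
a=optics.capture("side")[:,:,::-1];b=optics.capture("top")[:,:,::-1]
cv2.imwrite("pics/7.png",np.hstack([cv2.resize(a[150:230,210:260],(375,600),interpolation=cv2.INTER_CUBIC),cv2.resize(b[165:225,180:222],(420,600),interpolation=cv2.INTER_CUBIC)]))
E
```

```text
time: 18.35
eef_pos: [0.521, -0.193, 0.251]
ee_rot: [-0.519, -0.481, 0.519, -0.479]
ft_force: [-0.4, -0.9, -1.2]
width: 0.0123
t 18.35 pos [ 0.521 -0.193  0.251] F [-0.3891 -0.892  -1.1663] w 0.012336857147996814 yaw -4.409228326598853 
 -> shift mm [51.0297  0.1342  1.9072] rotvec [ 0.0016 -0.0016  0.002 ]
```

View pics/7.png

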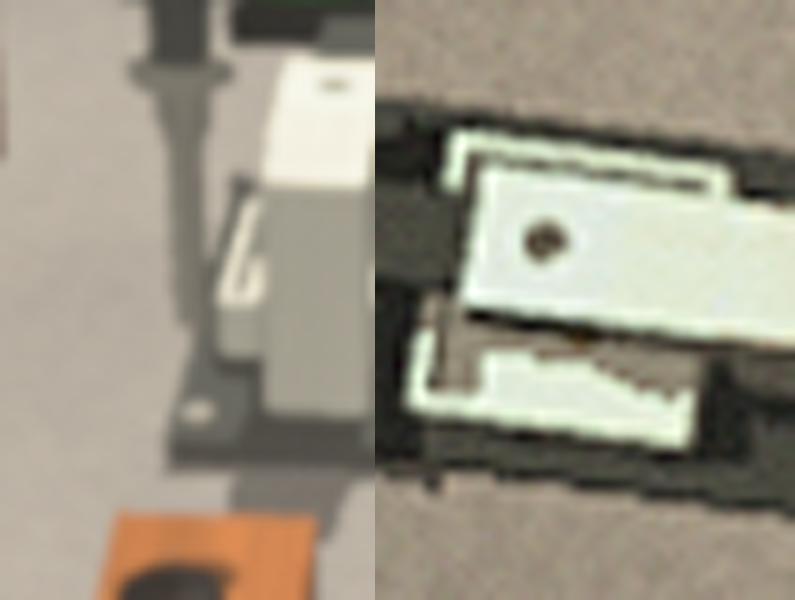

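The bore is now empty and the pin shows faintly in the tray (575,335). The punch hangs upright over the stand.

```bash
python3 -m pendant '[{"gripper":1,"tx":15,"ty":0.1,"tz":1.9,"rx":0.002,"ry":0,"rz":0},{"gripper":1,"tx":30,"ty":0,"tz":0,"rx":0,"ry":0,"rz":0},{"gripper":1,"tx":25,"ty":0,"tz":0,"rx":0,"ry":0,"rz":0},{"gripper":1,"tx":0,"ty":0,"tz":0,"rx":0,"ry":0,"rz":0},{"gripper":1,"tx":0,"ty":0,"tz":0,"rx":0,"ry":0,"rz":0}]'
python3 - <<'E'
from h import *
to(.5209,-.1948,.119,-4.5)
E
```

```text
time: 18.95
eef_pos: [0.5219, -0.1955, 0.1821]
ee_rot: [0.519, 0.48, -0.519, 0.48]
ft_force: [-0.4, 0.2, -0.9]
width: 0.0126
t 18.95 pos [ 0.5219 -0.1955  0.1821] F [-0.3739  0.1671 -0.9374] w 0.012577576025331421 yaw -4.530061219933292 
 -> shift mm [63.1224 -1.0191 -0.5662] rotvec [-0.0005 -0.0005  0.0002]
```

```bash
python3 -m pendant '[{"gripper":1,"tx":10,"ty":-1,"tz":-0.6,"rx":0,"ry":0,"rz":0},{"gripper":1,"tx":15,"ty":0,"tz":0,"rx":0,"ry":0,"rz":0},{"gripper":1,"tx":15,"ty":0,"tz":0,"rx":0,"ry":0,"rz":0},{"gripper":1,"tx":15,"ty":0,"tz":0,"rx":0,"ry":0,"rz":0},{"gripper":1,"tx":5,"ty":0,"tz":0,"rx":0,"ry":0,"rz":0},{"gripper":1,"tx":0,"ty":0,"tz":0,"rx":0,"ry":0,"rz":0},{"gripper":1,"tx":0,"ty":0,"tz":0,"rx":0,"ry":0,"rz":0}]'; for i in 1 2 3; do python3 -m pendant '[{"gripper":1,"tx":1,"ty":0,"tz":0,"rx":0,"ry":0,"rz":0},{"gripper":1,"tx":1,"ty":0,"tz":0,"rx":0,"ry":0,"rz":0},{"gripper":1,"tx":1,"ty":0,"tz":0,"rx":0,"ry":0,"rz":0},{"gripper":1,"tx":0,"ty":0,"tz":0,"rx":0,"ry":0,"rz":0}]' | grep -E "pos|force"; done
```

```text
time: 19.65
eef_pos: [0.5213, -0.1959, 0.1226]
ee_rot: [0.52, 0.479, -0.519, 0.48]
ft_force: [0.2, 0.2, -1.1]
width: 0.0125
eef_pos: [0.5205, -0.196, 0.1188]
ft_force: [-0.4, -0.8, -1.3]
eef_pos: [0.5204, -0.1959, 0.1156]
ft_force: [0.1, 0.4, -2.8]
eef_pos: [0.5204, -0.1959, 0.1126]
ft_force: [-0.2, 0.4, -1.4]
```

```bash
for i in 1 2 3; do python3 -m pendant '[{"gripper":1,"tx":1,"ty":0.1,"tz":-0.4,"rx":0,"ry":0,"rz":0},{"gripper":1,"tx":1,"ty":0,"tz":0,"rx":0,"ry":0,"rz":0},{"gripper":1,"tx":0.7,"ty":0,"tz":0,"rx":0,"ry":0,"rz":0},{"gripper":1,"tx":0,"ty":0,"tz":0,"rx":0,"ry":0,"rz":0}]' | grep -E "pos|force"; done
```

```text
eef_pos: [0.5206, -0.1955, 0.11]
ft_force: [-0.1, -0.2, -1.5]
eef_pos: [0.5207, -0.1951, 0.1073]
ft_force: [-0.2, -0.1, -1.3]
eef_pos: [0.5209, -0.1948, 0.1046]
ft_force: [-0.1, -0.6, -2.2]
```

Smooth entry. I'll lower the last couple of mm until contact.

```bash
for i in 1 2 3; do python3 -m pendant '[{"gripper":1,"tx":0.5,"ty":0,"tz":0,"rx":0,"ry":0,"rz":0},{"gripper":1,"tx":0.5,"ty":0,"tz":0,"rx":0,"ry":0,"rz":0},{"gripper":1,"tx":0,"ty":0,"tz":0,"rx":0,"ry":0,"rz":0}]' | grep -E "pos|force"; done
```

```text
eef_pos: [0.5209, -0.1947, 0.1036]
ft_force: [-0.3, -0.1, -1.8]
eef_pos: [0.5209, -0.1948, 0.1027]
ft_force: [0.3, 0.6, -1.7]
eef_pos: [0.521, -0.1948, 0.1023]
ft_force: [-1.2, -0.3, 5.0]
```

```bash
python3 -m pendant '[{"gripper":0.7,"tx":0,"ty":0,"tz":0,"rx":0,"ry":0,"rz":0},{"gripper":0.5,"tx":0,"ty":0,"tz":0,"rx":0,"ry":0,"rz":0},{"gripper":0,"tx":0,"ty":0,"tz":0,"rx":0,"ry":0,"rz":0},{"gripper":0,"tx":0,"ty":0,"tz":0,"rx":0,"ry":0,"rz":0},{"gripper":0,"tx":0,"ty":0,"tz":0,"rx":0,"ry":0,"rz":0},{"gripper":0,"tx":-20,"ty":0,"tz":0,"rx":0,"ry":0,"rz":0},{"gripper":0,"tx":-40,"ty":0,"tz":0,"rx":0,"ry":0,"rz":0},{"gripper":0,"tx":-40,"ty":0,"tz":0,"rx":0,"ry":0,"rz":0},{"gripper":0,"tx":-40,"ty":0,"tz":0,"rx":0,"ry":0,"rz":0},{"gripper":0,"tx":-30,"ty":0,"tz":0,"rx":0,"ry":0,"rz":0},{"gripper":0,"tx":0,"ty":0,"tz":40,"rx":0,"ry":0,"rz":0},{"gripper":0,"tx":0,"ty":0,"tz":40,"rx":0,"ry":0,"rz":0},{"gripper":0,"tx":0,"ty":0,"tz":40,"rx":0,"ry":0,"rz":0},{"gripper":0,"tx":0,"ty":0,"tz":40,"rx":0,"ry":0,"rz":0},{"gripper":0,"tx":0,"ty":0,"tz":40,"rx":0,"ry":0,"rz":0},{"gripper":0,"tx":0,"ty":0,"tz":0,"rx":0,"ry":0,"rz":0},{"gripper":0,"tx":0,"ty":0,"tz":0,"rx":0,"ry":0,"rz":0}]'
python3 - <<'E'
from h import *
a=optics.capture("side")[:,:,::-1];b=optics.capture("top")[:,:,::-1]
cv2.imwrite("pics/8.png",np.vstack([np.hstack([cv2.resize(a[150:290,200:340],(400,400)),cv2.resize(b[80:240,125:285],(400,400))]),cv2.resize(b[190:230,280:340],(300,200))[:, :300].repeat(1,0) if 0 else cv2.resize(b[185:235,200:400],(800,200))]))
E
```

```text
time: 24.65
eef_pos: [0.504, -0.3949, 0.2711]
ee_rot: [-0.52, -0.479, 0.52, -0.478]
ft_force: [0.6, 1.2, 0.6]
width: 0.0857
```

View pics/8.png

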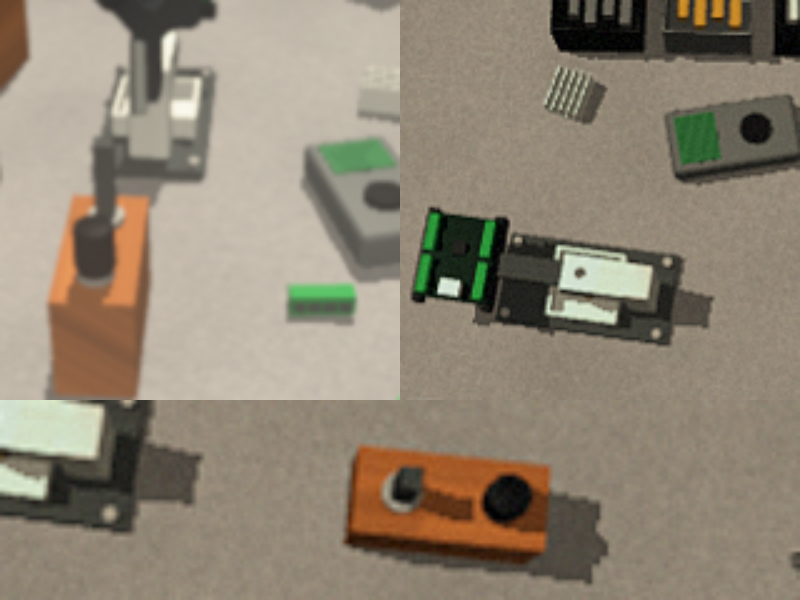

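The punch stands upright and seated in its hole (405,485). The setter, heat sink, meter and terminal block look unmoved, and the bore is empty. The arm is clear of everything.

```bash
python3 -c "
from rig import job_done
print(job_done())"
```

```text
the job is handed in; nothing more can be done
None
```

I pushed the stuck pin out with the drift punch, put the punch back in its own hole of the small stand, let go, and handed the job in at about 25 s. No verdict was reported.

- **Push:** the readings suggest at most about 17 N, at 3–4 mm/s, well under the 35 N limit. The resistance vanished after roughly 20 mm of travel. I then went about 5 mm deeper and met no resistance.
- **Pin:** the top view now shows the bore empty. The networks did not detect the pin itself. The only direct sign of it in the tray was a faint brass spot in one picture, because the holder's head and column hide it. That it lies in the tray is therefore mostly inferred from the force drop and the empty bore.
- **Punch:** it met the stand at the same tool height as when I picked it up, within 0.1 mm, and stood upright in its hole in the last pictures.
- **Everything else:** the setter, heat sink, meter and one terminal block looked unmoved in the last pictures, and the arm was clear. The reel, capacitor and other terminal block were not in those crops. The arm passed over them well above their height and felt no contact.

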